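# Fit the roasting spit into its table stand

## Task

Take the roasting spit from its oak rack, thread its pointed end through the eye in the stand's steel plate and lay the other side down on top of the closed red jaw of the clip, then let go of it there. With a fresh hold, slide the spit in until its brass collar comes up to the clip and press it down past the sprung jaw, so that it sits at the bottom of the fork with the jaw sprung shut above it. Let go, and leave the crockery and the pepper mill where they are.

Things in the scene. Friction and masses are not known exactly. Their poses are not given: they have to be found in the camera images.
- spit: Loose roasting spit, 0.2 kg: straight steel rod 10 mm thick, brass collar, pale wooden handle. Origin on the axis at the collar's front face; +y along the axis to the pointed tip at 280 mm (last 15 mm taper). Behind the origin: collar 26 mm across, 6 mm thick, then round handle 22 mm thick to y = -95 mm. Roll about y is arbitrary.
- spit_tip (a point): Pointed tip of the spit, on its axis, 280 mm from the collar's front.
- spit_handle (a point): Middle of the spit's wooden handle, on the axis, 50 mm behind the collar's front.
- rack: Fixed dark oak rack, spit lying level in it, axis 75 mm up. Origin on the table below the axis, 170 mm from collar to tip; y to the tip. Roof (x -38 to 18, y -280 to -115, underside z 112, top 120 mm) and rear wall (x < -26) hide the handle; open to +x. V notches at y 77 to 93 and -255 to -190: lift the spit 14 to 20 mm, then move it 45 mm to +x. Free to grasp at y -100 to 65 mm.
- stand: Fixed spit stand on a steel base 90 mm wide (y = -165 to 170 mm). Origin on the table below the eye; +y is the way the spit is pushed in, z up. When fitted, the spit lies level along y at x = 0, z = 110 mm, tip to +y, collar's front at y = -148 mm. Aluminium drip pan 40 mm high at y = 20 to 160 mm.
- eye (a point): Centre of the eye, a 16 mm round hole (axis y) in an upright steel plate 6 mm thick, 74 mm wide, whose top is 25 mm above the eye's centre. Height 110 mm. The rod fits at slopes up to about 0.4 rad.
- clip (a point): Seated rod's axis in the fork clip, 140 mm before the eye (stand y = -140 mm), 110 mm up. Fork 16 mm thick along y, slot 18 mm wide with V bottom, open at the top; prongs end 45 mm above this point, flaring. The red jaw bars the slot: shut, its top is 26 mm above this point, so a rod through the eye lying on the jaw slopes about 0.22 rad, tip down.
- jaw (a joint): Angle of the red sprung jaw, hinged on the -x prong about y: 0 = shut (level across the slot), grows as it is pushed down, about 1 when the rod passes. It springs shut by itself and does not open upward; it yields to about 10 N.
- gravy_jug: Bystander: white mug-like gravy jug, 76 mm across, 85 mm high; origin under its centre.
- pepper_mill: Bystander: dark wooden pepper mill, 54 mm across, 155 mm high; origin under its centre.
- side_bowl: Bystander: square white bowl, 120 x 120 x 50 mm; origin under its centre.
- dinner_plate: Bystander: black plate 220 mm across with a roast dinner, about 60 mm high; origin under its centre.

How it is judged (in metres and radians):
On the way, in this order (a step that is already met when the one before it is completed fails the run):
1. the tip is at least 20 mm through the eye, the other side rests on the closed jaw, and the spit is let go and still (y of spit_tip in the frame of stand above 0.02 m and x of spit_tip in the frame of stand between -0.03 and 0.03 m and z of spit_tip in the frame of stand below 0.115 m and angle between the y axis of spit and the y axis of stand, either way round below 0.4 rad and value of joint jaw below 0.35 rad and z of spit in the frame of stand above 0.132 m and contact force between the fingers and spit below 0.1 N and linear speed of spit below 0.02 m/s), for 0.2 s.
2. the spit is slid in to its collar and pressed down into the fork, with the jaw shut above it (y of spit in the frame of stand between -0.158 and -0.142 m and x of spit in the frame of stand between -0.005 and 0.005 m and z of spit in the frame of stand between 0.104 and 0.116 m and x of spit_tip in the frame of stand between -0.016 and 0.016 m and z of spit_tip in the frame of stand between 0.09 and 0.13 m and angle between the y axis of spit and the y axis of stand, either way round below 0.09 rad and value of joint jaw below 0.15 rad), for 0.2 s.
At the end, for the whole second after the job is handed in: Spit through the eye and down in the fork: collar's front at stand y -158 to -142 mm, there within 5 mm sideways and 6 mm in height of the seat, parallel to stand y within 0.09 rad; jaw shut (under 0.15 rad); spit released, still; jug, mill, bowl, plate within 30 mm of their starts (all of step 2 and contact force between the fingers and spit below 0.1 N and linear speed of spit below 0.02 m/s and distance of each of gravy_jug, pepper_mill, side_bowl, dinner_plate from where it was at the start of the episode below 0.03 m); the robot touches nothing.
It fails at once if a bystander is pushed more than 30 mm or tipped over (distance of any of gravy_jug, pepper_mill, side_bowl, dinner_plate from where it was at the start of the episode above 0.03 m or angle between any of gravy_jug, pepper_mill, side_bowl, dinner_plate's own z axis and vertical above 0.5 rad).
It also fails if it takes over 58 s, if anything falls off the work surface, if the arm or the gripper's body presses on something with over 40 N, if the wrist force passes 120 N, or if a joint passes its speed limit or range.

## Robot

A 7-joint arm with a two-finger parallel gripper is mounted at the origin on the work surface. World frame = base frame: x ahead of the robot, y to its left, z up, the work surface at z = 0. Lengths are in mm, angles in rad, forces in N, time in s.
With the tool pointing down it reaches from about 425 to 925 mm from the base axis. Payload 6.8 kg.
Tool frame: the origin (TCP) lies midway between the tips of the shut fingers; the grasp point (between the pads) lies 19 mm behind it; z points along the fingers, y is the line along which they close (so a half turn about z gives the same grasp; the last joint's range is limited). The gripper opens to 85 mm and grips with 20 to 120 N. Pads are 22 mm wide; open, the fingers measure 114 mm over their backs; the gripper's body (76 mm by 85 mm) begins 54 mm behind the grasp point. The pads swing forward as they close: fully open they stand 13 mm farther back than shut.
Start: joints at [-1.346, 0.477, 0.022, 1.555, -0.011, 1.109, -0.083], TCP at [220.513, 637.982, 231.308] pointing down, gripper open.
Joint ranges: [-2.96, 2.96], [-0.34, 2.1], [-1.41, 1.46], [0.24, 2.44], [-1.37, 4.51], [0.17, 1.92], [-2.96, 2.96]. Speed limits (rad/s): [2.39, 2.39, 3.14, 3.14, 3.14, 3.14, 3.14].

## Interface

Orientations are given as a rotation vector (axis times angle).
In Python, from plant import arm, imaging gives the robot as it stands. The module is installed in compiled form; this text tells all that it offers.
- The arm moves only by the tool play_rows, never from a script. Its argument "plan" is a list of rows, each an object with "delta_pos": the shift along the tool's x, y, z each as a share of 150 mm, from -1 to 1, a list of three; "twist": the turn about the tool's z as a share of pi/2 rad, from -1 to 1. A call has 1 to 12 rows; each row shifts and turns the commanded pose from where the row before left it, along the tool's axes as they then stand; what a row does not reach is not made up. A row lasts 1/10 s, in which the tool goes at most 50 mm and 8.59 degrees, less where a joint would pass 70% of its speed; a pose out of reach is approached as far as the arm can. A call with a number of a shift or a turn outside -1 to 1 is refused whole. A call with a gripper value outside its range is refused whole. "claw" is the closure, from -1 (fully open) to 1 (shut), set as the call begins (left out, the last holds). The fingers move at their own pace and stop on an object; "force" is the grip in N (left out, the last holds). Time passes only in rows, so rows that do not move let the fingers close. It gives the time, the measured TCP pose, the force, the opening and the grip force at its end, in the units of the state.
- arm.observe(): the state, without advancing time (a new reading comes with each control period).
- imaging.camera(name): name is "side" or "top"; returns a dict with "color" (420x560x3 uint8, red, green, blue), "fx", "fy", "cx", "cy" (pixels), "distortion" ([k1, k2, p1, p2, k3] as OpenCV has them; the pictures are not rectified), "rvec" (rotation vector, rad) and "tvec" (3), from world to camera coordinates, as OpenCV has them. Camera axes: x right, y down, z forward; pixel columns grow to the right and rows downward; lengths in mm; the calibration is good to about 2 mm. A picture is of the moment at which its call begins. There is no depth.
- arm.finish_job(): hands the job in; it is judged then, once.
Trained networks look in a picture, given as the dict that the camera call returned (one of the last four; its "shot" number tells which), for a name from the list of things; names that differ only in an ending like _2 or _b are one class to them, and where a whole thing is asked for, a point or a joint stands for the part that bears it (a point fixed in the world has none). Each returns a list of dicts, best first, with "conf" (0 to 1); they miss things now and then, are a little off and sometimes report something else, mostly with a low value. They report only what shows in the picture. A call takes as long as a camera call.
- imaging.spot_in(name, picture): "extent" ([centre column, centre row, width, height] in pixels, round what is visible of it).
The state is a dict: "clock": time; "joint_positions": joint angles; "joint_vel": joint speeds; "joint_efforts": joint torques, N m; "ee_pos": TCP position; "tcp_rot": TCP orientation; "force": force on the tool from outside, world axes, zero at the start; "ft_torque": the same for the moment, N m; "width": opening from 0.0 (shut) to 1.0 (fully open); "finger_force": force on a finger pad.
Only numpy, scipy, OpenCV 4.12 (cv2) and the standard library are available. Lean on these libraries where they do the work, as an engineer would, in place of code of your own. Each camera call takes 0.05 s, during which the arm holds its last target. There are 200 camera calls.

## Working session

There is one attempt and no reset: what is moved stays moved. The work goes in short steps, Python scripts to look and compute and a tool call to move; the robot and the scene stay as the last step left them, time stands still between calls to the robot, and variables do not carry over. Pictures are saved under pics/ and viewed, at most 10 in all, crops included, and the job is handed in when it is done.

Besides the shell and the picture viewer there is one more tool, called after ">>>" by a JSON object that holds its "api" and its "payload", one argument or row to a line. play_rows: Moves the arm, as the interface text tells. Its arguments: {"type":"object","properties":{"plan":{"type":"array"},"claw":{"type":"number"},"force":{"type":"number"}},"required":["plan"]}

```bash
mkdir -p pics; python3 - <<'E'
from plant import arm, imaging
import cv2
s=arm.observe(); print({k:s[k] for k in ('clock','ee_pos','tcp_rot','width','force')})
for n in ('top','side'):
    p=imaging.camera(n)
    cv2.imwrite(f'pics/{n}0.png',p['color'][:,:,::-1])
    print(n,p['fx'],p['fy'],p['cx'],p['cy'],p['distortion'],p['rvec'],p['tvec'])
    for t in ('spit','spit_tip','spit_handle','rack','stand','eye','clip','jaw','gravy_jug','pepper_mill','side_bowl','dinner_plate'):
        print(t,[( [round(x) for x in d['extent']],round(d['conf'],2)) for d in imaging.spot_in(t,p)[:2]])
E
```

```text
{'clock': 0.0, 'ee_pos': array([220.33706544, 637.41414567, 230.34437605]), 'tcp_rot': array([-5.20283406e-01, -3.09804383e+00,  2.79741383e-03]), 'width': 0.999576493037228, 'force': array([ 0.40203048,  0.02071931, -0.34504254])}
top 447.32145842107025 447.32145842107025 280.0236650561977 208.3337148504315 [0.01059595 0.         0.         0.         0.        ] [ 2.1586044  -2.16493583  0.07420423] [  48.10986557  494.44116371 1266.68476621]
spit [([280, 233, 86, 14], 0.66), ([241, 172, 120, 41], 0.58)]
spit_tip [([280, 230, 72, 10], 0.7)]
spit_handle [([282, 230, 79, 13], 0.6)]
rack [([315, 229, 142, 42], 0.67)]
stand [([242, 171, 116, 43], 0.56)]
eye [([241, 171, 116, 42], 0.59)]
clip [([242, 172, 115, 43], 0.91)]
jaw [([453, 163, 28, 27], 0.37)]
gravy_jug [([444, 209, 40, 43], 0.78), ([131, 252, 78, 70], 0.74)]
pepper_mill [([454, 164, 35, 27], 0.96)]
side_bowl [([132, 181, 55, 50], 0.58)]
dinner_plate [([133, 253, 76, 72], 0.79)]
side 420.5320506966498 420.5320506966498 273.71056860596065 209.53634799276315 [-0.09847711  0.          0.          0.          0.        ] [ 2.24800415 -0.92028429  0.33878323] [-330.8070276   348.40967805 1121.67146689]
spit [([255, 225, 49, 33], 0.45)]
spit_tip [([254, 222, 50, 31], 0.75)]
spit_handle [([254, 225, 46, 29], 0.74)]
rack [([281, 255, 111, 82], 0.78), ([387, 318, 39, 40], 0.53)]
stand [([271, 194, 88, 64], 0.98), ([386, 317, 33, 39], 0.25)]
eye [([272, 193, 93, 65], 0.84)]
clip [([274, 195, 88, 60], 0.81)]
jaw []
gravy_jug [([386, 317, 34, 38], 0.88)]
pepper_mill [([426, 288, 28, 37], 0.79)]
side_bowl [([211, 156, 41, 40], 0.85)]
dinner_plate [([167, 182, 59, 47], 0.88)]
```

```bash
python3 - <<'E'
import cv2
a=cv2.imread('pics/top0.png')[130:300,90:490]
b=cv2.imread('pics/side0.png')[120:350,130:450]
cv2.imwrite('pics/c1.png',cv2.resize(a,None,fx=2,fy=2,interpolation=cv2.INTER_CUBIC))
cv2.imwrite('pics/c2.png',cv2.resize(b,None,fx=2.5,fy=2.5,interpolation=cv2.INTER_CUBIC))
E
```

```text
(no output)
```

View pics/c1.png

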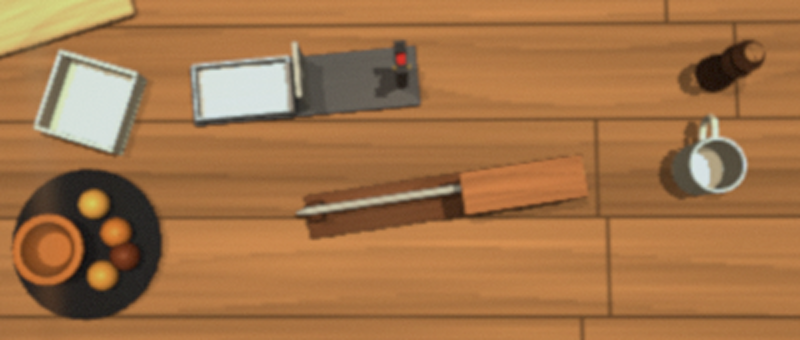

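View pics/c2.png

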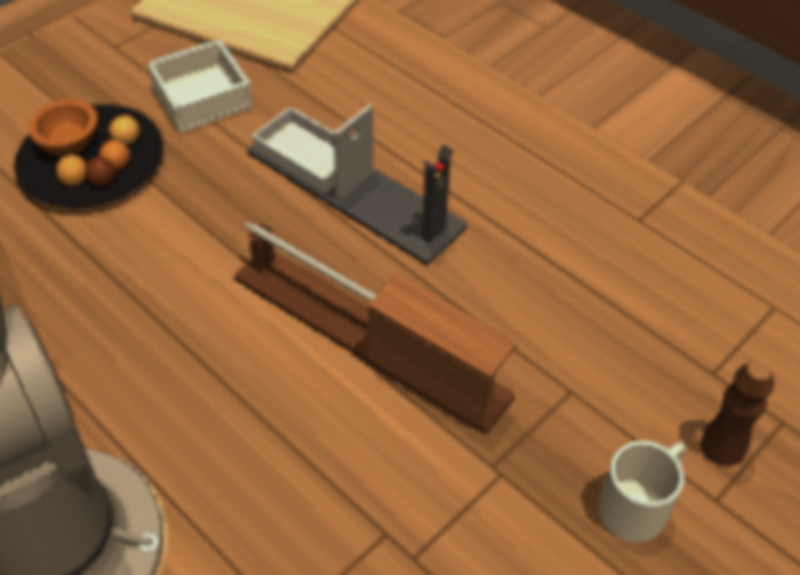

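The top crop shows the spit with its tip at (297,213) entering the rack's roof at (460,188). The stand has its plate at (297,42–98) and the red jaw at (401,60). The jug and mill stand right, the plate and bowl left. The side crop shows the plate top at (371,106)–(336,132), the eye at (353,133), the red jaw at (439,168) and the tip at (249,226).

```bash
cat > h.py <<'E'
import numpy as np, cv2
from scipy.optimize import least_squares
from scipy.spatial.transform import Rotation as R
C={'top':(447.32145842,280.0236650,208.33371485,[.01059595,0,0,0,0],[2.1586044,-2.16493583,.07420423],[48.10986557,494.44116371,1266.68476621]),
'side':(420.5320507,273.7105686,209.536348,[-.09847711,0,0,0,0],[2.24800415,-.92028429,.33878323],[-330.8070276,348.40967805,1121.67146689])}
def proj(n,P):
    f,cx,cy,d,r,t=C[n]
    return cv2.projectPoints(np.array(P,float).reshape(-1,1,3),np.array(r),np.array(t),np.array([[f,0,cx],[0,f,cy],[0,0,1]]),np.array(d))[0].reshape(-1,2)
def place(q,P):  # planar pose x,y,yaw
    c,s=np.cos(q[2]),np.sin(q[2]); P=np.array(P,float)
    return np.c_[q[0]+c*P[:,0]-s*P[:,1],q[1]+s*P[:,0]+c*P[:,1],P[:,2]]
def tri(ab): # triangulate {'top':px,'side':px}
    r=least_squares(lambda X:np.concatenate([(proj(n,X)[0]-ab[n]) for n in ab]),[600,0,80]); return r.x,r.fun
def crop(n,p): return [p[0]/2+90,p[1]/2+130] if n=='top' else [p[0]/2.5+130,p[1]/2.5+120]
def fit(obs,q0):
    F=lambda q:np.concatenate([(proj(n,place(q,[P]))[0]-crop(n,p)) for n,P,p in obs])
    r=least_squares(F,q0,loss='soft_l1'); return r.x,F(r.x).reshape(-1,2)
E
cat > fit.py <<'E'
from h import *
np.set_printoptions(precision=2,suppress=True)
for nm,a,b in (('tip',(297,213),(249,226)),('eye',(298,70),(353,133)),('jaw',(401,60),(439,168))):
    x,f=tri({'top':crop('top',a),'side':crop('side',b)}); print(nm,x,f)
st=[('top',(37,0,135),(296,42)),('top',(-37,0,135),(299,98)),('top',(0,-140,137),(401,60)),
('top',(45,-165,4),(417,46)),('top',(-45,-165,4),(420,105)),
('side',(37,0,135),(371,106)),('side',(-37,0,135),(336,132)),('side',(0,-3,110),(353,133)),('side',(0,-140,137),(439,168)),
('side',(45,-165,4),(466,225)),('side',(-45,-165,4),(428,261))]
q,r=fit(st,[750,100,0]);print('stand',q);print(r)
rk=[('top',(0,110,75),(297,213)),('side',(0,110,75),(249,226)),('top',(0,-115,75),(461,188)),
('top',(18,-115,120),(460,174)),('top',(-38,-115,120),(463,216)),('top',(18,-280,120),(582,155)),('top',(-38,-280,120),(588,195)),
('side',(18,-280,120),(513,348)),('side',(18,-115,120),(397,277)),('side',(-38,-115,120),(372,302)),('side',(-38,-280,120),(491,378))]
q,r=fit(rk,[600,50,0]);print('rack',q);print(r)
E
python3 fit.py
```

```text
tip [415.   159.03  67.89] [ 0.71 -0.94 -1.35  0.1 ]
eye [605.63 156.75 106.49] [-0.13  0.16  0.25 -0.03]
jaw [614.84  14.79 132.78] [ 0.38 -0.46 -0.7   0.11]
stand [601.81 154.46   0.09]
[[-0.66 -0.06]
 [ 0.12 -0.78]
 [ 0.3  -0.57]
 [-0.66 -0.21]
 [ 0.73  0.28]
 [-0.17 -0.48]
 [-0.97  0.74]
 [ 0.56  0.47]
 [-0.82 -0.79]
 [ 0.8   0.68]
 [-0.45  1.87]]
rack [428.89  49.55   0.14]
[[ 0.62 -0.35]
 [-1.88 -1.  ]
 [-0.64  0.24]
 [-0.1  -0.43]
 [ 1.65 -0.55]
 [ 0.52 -0.03]
 [ 1.05  0.86]
 [ 1.74 -1.8 ]
 [-0.43 -1.19]
 [-2.15  1.01]
 [-0.58 -0.14]]
```

```bash
cat > p.py <<'E'
from h import *
from plant import arm
np.set_printoptions(precision=3,suppress=True)
for nm,a,b,z in (('jug',(444,209),(386,317),42),('mill',(454,164),(426,288),75)):
    print(nm,tri({'top':a,'side':b}))
s=arm.observe(); M=R.from_rotvec(s['tcp_rot']).as_matrix(); print(M, s['ee_pos'])
# rod line at z=75 from top view
for px in ((297,213),(380,200.5),(460,188)):
    t=crop('top',px)
    r=least_squares(lambda X:proj('top',[X[0],X[1],75])[0]-t,[450,50]); print(px,r.x)
E
python3 p.py
```

```text
jug (array([ 486.558, -415.169,   33.32 ]), array([-1.043,  1.172,  1.487, -0.311]))
mill (array([ 615.811, -443.129,   60.474]), array([ 0.719, -0.77 , -1.045,  0.261]))
[[-0.945  0.327  0.   ]
 [ 0.327  0.945  0.   ]
 [ 0.     0.    -1.   ]] [220.521 637.975 231.305]
(297, 213) [412.188 160.138]
(380, 200.5) [429.093  45.568]
(460, 188) [445.99  -64.655]
```

>>> {"api": "play_rows", "payload": {
  "plan": [
    {"delta_pos":[-0.172,-0.214,0],"twist":0},
    {"delta_pos":[-0.172,-0.214,0],"twist":0},
    {"delta_pos":[-0.172,-0.214,0],"twist":0},
    {"delta_pos":[-0.172,-0.214,0],"twist":0},
    {"delta_pos":[-0.172,-0.214,0],"twist":0},
    {"delta_pos":[-0.172,-0.214,0],"twist":0},
    {"delta_pos":[-0.172,-0.214,0],"twist":0},
    {"delta_pos":[-0.172,-0.214,0],"twist":0},
    {"delta_pos":[-0.172,-0.214,0],"twist":0},
    {"delta_pos":[-0.172,-0.214,0],"twist":0},
    {"delta_pos":[-0.172,-0.214,0],"twist":0},
    {"delta_pos":[-0.172,-0.214,0],"twist":0}
  ],
  "claw": -1,
  "force": 60
}}

```text
clock: 2.5
ee_pos: [387.7, 171.2, 231.7]
tcp_rot: [0.52, 3.098, 0.001]
force: [0.7, -0.1, -0.2]
width: 0.996
finger_force: 0.0
```

>>> {"api": "play_rows", "payload": {
  "plan": [
    {"delta_pos":[-0.172,-0.214,0],"twist":0},
    {"delta_pos":[-0.172,-0.214,0],"twist":0},
    {"delta_pos":[-0.172,-0.214,0],"twist":0},
    {"delta_pos":[0,0,0],"twist":0.087},
    {"delta_pos":[0,0,0],"twist":0.087},
    {"delta_pos":[0,0,0],"twist":0.087},
    {"delta_pos":[0,0,0],"twist":0.087},
    {"delta_pos":[0,0,0],"twist":0.087},
    {"delta_pos":[0,0,0],"twist":0.087},
    {"delta_pos":[0,0,0],"twist":0.087},
    {"delta_pos":[0,0,0],"twist":0.085},
    {"delta_pos":[0,0,0],"twist":0}
  ]
}}

```text
clock: 3.7
ee_pos: [429.0, 56.5, 231.5]
tcp_rot: [2.053, 2.378, 0.001]
force: [0.6, -0.0, -0.7]
width: 0.998
finger_force: 0.0
```

```bash
cat > g.py <<'E'
import sys
from h import *
from plant import arm
np.set_printoptions(precision=4,suppress=True)
# usage: g.py x y z [yaw_deg of tool y axis] ; prints total tool-frame share and twist share
s=arm.observe(); M=R.from_rotvec(s['tcp_rot']).as_matrix(); p=s['ee_pos']
yaw=np.degrees(np.arctan2(M[1,1],M[0,1]))
print('t %.2f'%s['clock'],'p',p,'yaw %.2f'%yaw,'F',s['force'],'w %.3f'%s['width'],'ff',s['finger_force'],'tilt',M[:,2])
a=[float(v) for v in sys.argv[1:]]
if len(a)>=3:
    d=np.array(a[:3])-p; print('share',M.T@d/150,'dist',np.linalg.norm(d))
if len(a)>3: print('twist share',-(a[3]-yaw)/90)
E
python3 g.py 427.8 56.3 57 8.5
```

```text
t 3.70 p [429.0033  56.5006 231.4608] yaw 8.41 F [ 0.6239 -0.0492 -0.7004] w 0.998 ff 0.0 tilt [ 0.0003  0.0003 -1.    ]
share [-0.0004 -0.0086  1.1631] dist 174.4650421368504
twist share -0.0010378462052176196
```

>>> {"api": "play_rows", "payload": {
  "plan": [
    {"delta_pos":[0,-0.0086,0.19],"twist":0},
    {"delta_pos":[0,0,0.22],"twist":0},
    {"delta_pos":[0,0,0.22],"twist":0},
    {"delta_pos":[0,0,0.22],"twist":0},
    {"delta_pos":[0,0,0.19],"twist":0},
    {"delta_pos":[0,0,0.12],"twist":0},
    {"delta_pos":[0,0,0],"twist":0},
    {"delta_pos":[0,0,0],"twist":0}
  ]
}}

```text
clock: 4.5
ee_pos: [427.9, 56.2, 57.6]
tcp_rot: [-2.049, -2.381, 0.0]
force: [0.7, -0.0, 0.3]
width: 1.002
finger_force: 0.0
```

```bash
python3 g.py 427.8 56.3 57 8.5; python3 - <<'E'
from plant import imaging
import cv2
for n,(r0,r1,c0,c1) in (('top',(150,290,190,400)),('side',(150,320,180,380))):
    p=imaging.camera(n)['color'][r0:r1,c0:c1,::-1]
    cv2.imwrite(f'pics/{n}1.png',cv2.resize(p,(800,int(800*(r1-r0)/(c1-c0))) if n=='top' else (700,595)))
E
```

```text
t 4.50 p [427.914   56.1657  57.5869] yaw 8.57 F [ 0.6719 -0.0245  0.3239] w 1.002 ff 0.0 tilt [-0.0002 -0.0002 -1.    ]
share [ 0.001  -0.0006  0.0039] dist 0.6127691360473683
twist share 0.0007866937349624416
```

View pics/side1.png

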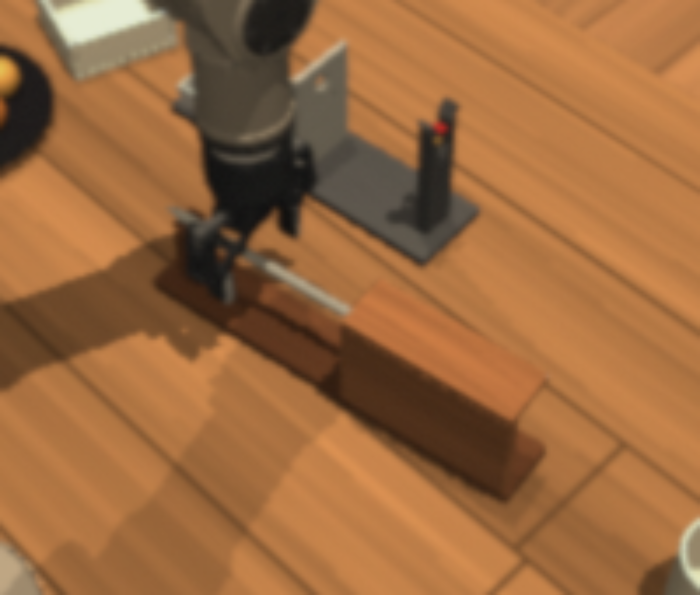

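The fingers (around (210,270) and (290,210)) straddle the rod, just behind the front notch. Now I close.

>>> {"api": "play_rows", "payload": {
  "plan": [
    {"delta_pos":[0,0,0.003],"twist":0},
    {"delta_pos":[0,0,0],"twist":0},
    {"delta_pos":[0,0,0],"twist":0},
    {"delta_pos":[0,0,0],"twist":0},
    {"delta_pos":[0,0,0],"twist":0},
    {"delta_pos":[0,0,0],"twist":0},
    {"delta_pos":[0,0,0],"twist":0},
    {"delta_pos":[0,0,0],"twist":0},
    {"delta_pos":[0,0,0],"twist":0},
    {"delta_pos":[0,0,0],"twist":0}
  ],
  "claw": 1,
  "force": 60
}}

```text
clock: 5.6
ee_pos: [430.9, 56.9, 57.7]
tcp_rot: [2.049, 2.377, 0.007]
force: [5.2, 1.0, 0.0]
width: 0.088
finger_force: 58.4
```

```bash
python3 g.py 427.8 56.3 57 8.5
```

```text
t 5.60 p [430.8519  56.8798  57.6993] yaw 8.48 F [5.2479 0.9805 0.0122] w 0.088 ff 58.435683846473694 tilt [ 0.0059  0.0009 -1.    ]
share [-0.0008 -0.0207  0.0045] dist 3.184193566757678
twist share -0.00019451840701220944
```

>>> {"api": "play_rows", "payload": {
  "plan": [
    {"delta_pos":[0,0.018,0],"twist":0},
    {"delta_pos":[0,0,-0.04],"twist":0},
    {"delta_pos":[0,0,-0.04],"twist":0},
    {"delta_pos":[0,0,-0.035],"twist":0},
    {"delta_pos":[0,0,0],"twist":0},
    {"delta_pos":[0,0.08,0],"twist":0},
    {"delta_pos":[0,0.12,0],"twist":0},
    {"delta_pos":[0,0.15,0],"twist":0},
    {"delta_pos":[0,0,0],"twist":0}
  ]
}}

```text
clock: 6.5
ee_pos: [486.5, 65.4, 74.4]
tcp_rot: [2.048, 2.378, 0.005]
force: [-0.6, -0.4, -2.2]
width: 0.094
finger_force: 58.8
```

```bash
python3 g.py 482 92 150 -8.6
```

```text
t 6.50 p [486.5192  65.3597  74.4118] yaw 8.51 F [-0.6111 -0.4393 -2.1747] w 0.094 ff 58.76162230968475 tilt [ 0.0043  0.0003 -1.    ]
share [ 0.1799 -0.0013 -0.504 ] dist 80.27266250193566
twist share 0.19016342433047223
```

>>> {"api": "play_rows", "payload": {
  "plan": [
    {"delta_pos":[0,0,-0.17],"twist":0},
    {"delta_pos":[0,0,-0.2],"twist":0},
    {"delta_pos":[0,0,-0.134],"twist":0},
    {"delta_pos":[0.09,0,0],"twist":0},
    {"delta_pos":[0.09,0,0],"twist":0},
    {"delta_pos":[0,0,0],"twist":0.063},
    {"delta_pos":[0,0,0],"twist":0.064},
    {"delta_pos":[0,0,0],"twist":0.063},
    {"delta_pos":[0,0,0],"twist":0}
  ]
}}

```text
clock: 7.4
ee_pos: [477.6, 91.7, 148.9]
tcp_rot: [-2.382, -2.048, 0.003]
force: [-0.0, 0.4, -2.2]
width: 0.092
finger_force: 58.8
```

```bash
python3 g.py 482 92 64 -8.6; python3 - <<'E'
from plant import imaging
import cv2
a=imaging.camera('top')['color'][160:300,190:400,::-1]
cv2.imwrite('pics/top2.png',cv2.resize(a,(800,533),interpolation=cv2.INTER_CUBIC))
E
```

```text
t 7.40 p [477.6404  91.6731 148.891 ] yaw -8.62 F [-0.0407  0.3537 -2.193 ] w 0.092 ff 58.78116846084595 tilt [-0.0016 -0.0008 -1.    ]
share [0.0071 0.0292 0.5659] dist 85.00349424913283
twist share -0.00023782490701612522
```

View pics/top2.png

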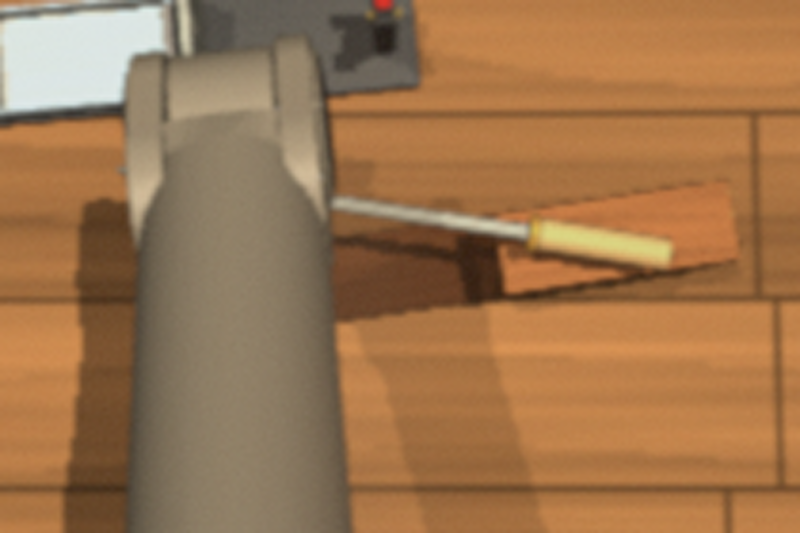

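The top view shows the collar at (535,238) over the front part of the roof, with the rod clear of the rack's front post. Now I press down to pitch the spit.

>>> {"api": "play_rows", "payload": {
  "plan": [
    {"delta_pos":[0,0,0.1],"twist":0},
    {"delta_pos":[0,0,0.1],"twist":0},
    {"delta_pos":[0,0,0.06],"twist":0},
    {"delta_pos":[0,0,0.05],"twist":0},
    {"delta_pos":[0,0,0.05],"twist":0},
    {"delta_pos":[0,0,0.05],"twist":0},
    {"delta_pos":[0,0,0.05],"twist":0},
    {"delta_pos":[0,0,0.05],"twist":0},
    {"delta_pos":[0,0,0.03],"twist":0},
    {"delta_pos":[0,0,0],"twist":0}
  ]
}}

```text
clock: 8.45
ee_pos: [477.8, 90.5, 68.0]
tcp_rot: [-2.383, -2.047, 0.002]
force: [-0.1, -1.9, 1.5]
width: 0.089
finger_force: 59.9
```

```bash
python3 g.py 482 92 64 -8.6; python3 - <<'E'
from plant import imaging
import cv2
a=imaging.camera('side')['color'][150:320,180:380,::-1]
cv2.imwrite('pics/side3.png',cv2.resize(a,(700,595),interpolation=cv2.INTER_CUBIC))
E
```

```text
t 8.45 p [477.8215  90.5384  68.0145] yaw -8.66 F [-0.0578 -1.8826  1.4603] w 0.089 ff 59.92726027965546 tilt [-0.0012 -0.0008 -1.    ]
share [0.0139 0.0261 0.0267] dist 5.97597892586268
twist share -0.0006497811321698539
```

View pics/side3.png

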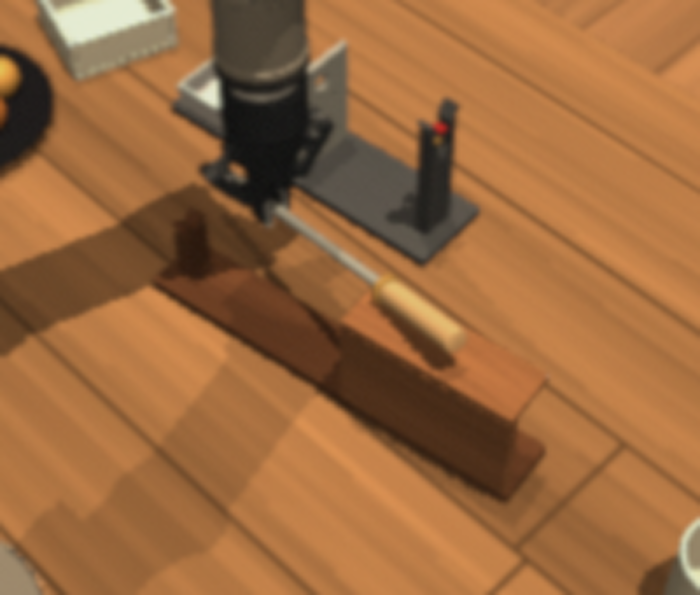

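>>> {"api": "play_rows", "payload": {
  "plan": [
    {"delta_pos":[0,0,0.02],"twist":0},
    {"delta_pos":[0,0,0],"twist":0},
    {"delta_pos":[0,0,-0.1],"twist":0},
    {"delta_pos":[0,0,-0.2],"twist":0},
    {"delta_pos":[0,0,-0.2],"twist":0},
    {"delta_pos":[0,0,-0.2],"twist":0},
    {"delta_pos":[0,0,-0.1],"twist":0},
    {"delta_pos":[0,0,0],"twist":0}
  ],
  "force": 80
}}

```text
clock: 9.3
ee_pos: [479.7, 92.5, 187.7]
tcp_rot: [2.381, 2.049, 0.008]
force: [0.1, 0.1, -2.8]
width: 0.081
finger_force: 78.2
```

```bash
python3 g.py 482 92 64 -8.6; python3 - <<'E'
from plant import imaging
import cv2, numpy as np
a=cv2.imread('pics/top0.png')[145:200,180:307]
b=imaging.camera('side')['color'][150:285,200:330,::-1]
cv2.imwrite('pics/m4.png',np.vstack([cv2.resize(a,None,fx=6,fy=6,interpolation=cv2.INTER_CUBIC)]))
cv2.imwrite('pics/s4.png',cv2.resize(b,None,fx=4.4,fy=4.4,interpolation=cv2.INTER_CUBIC))
E
```

```text
t 9.30 p [479.7186  92.4753 187.7233] yaw -8.58 F [ 0.0721  0.0656 -2.8293] w 0.081 ff 78.1915533542633 tilt [ 0.0043  0.0033 -1.    ]
share [-0.0041  0.0124  0.8249] dist 123.74529378698738
twist share 0.00017634338348667062
```

View pics/m4.png

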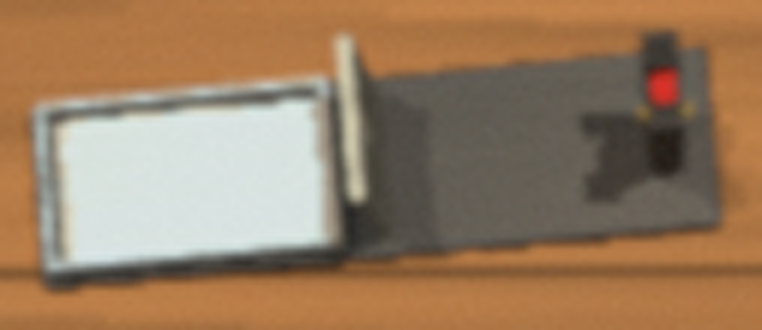

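View pics/s4.png

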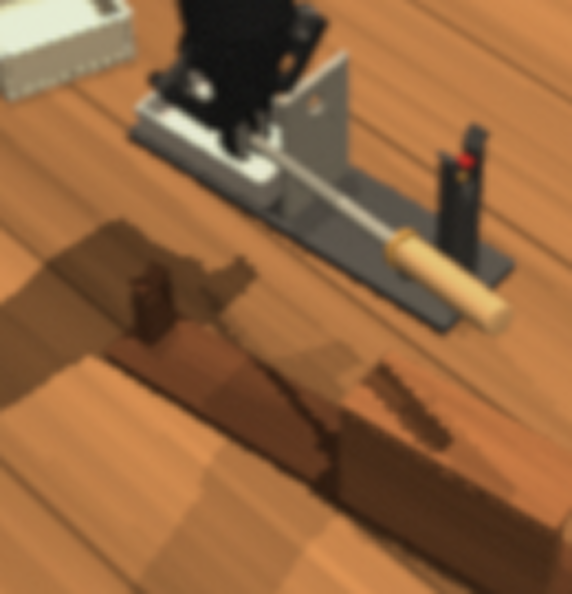

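The top zoom shows the plate's top edge from (345,36) to (357,201) and the red jaw filling the slot, centred at (664,87). In the side zoom the eye is at (316,103), the collar at (402,248), the handle end at (497,316) and the jaw at (466,160). The spit is visibly pitched tip down.

```bash
cat > f2.py <<'E'
from h import *
np.set_printoptions(precision=2,suppress=True)
zt=lambda u,v:[(u+.5)/6-.5+180,(v+.5)/6-.5+145]
zs=lambda u,v:[(u+.5)/4.4-.5+200,(v+.5)/4.4-.5+150]
def ray(n,px,z):
    return least_squares(lambda X:proj(n,[X[0],X[1],z])[0]-px,[600,50]).x
for n in C: 
    Rm=cv2.Rodrigues(np.array(C[n][4]))[0]; print(n,-Rm.T@np.array(C[n][5]))
e=ray('top',zt(351,118.5),135); j=ray('top',zt(664,87),136)
print('top eye',e,'jaw',j,'d',np.linalg.norm(e-j),'yaw',np.arctan2(j[0]-e[0],e[1]-j[1]))
a,b=ray('top',zt(705,48),6),ray('top',zt(718,222),6); print('base end',a,b,np.arctan2((b-a)[0],(b-a)[1])+np.pi/2, (a+b)/2)
e=ray('side',zs(316,103),110); j=ray('side',zs(466,158),136)
print('side eye',e,'jaw',j,'d',np.linalg.norm(e-j),'yaw',np.arctan2(j[0]-e[0],e[1]-j[1]))
# spit pose pitch from side, with yaw -0.15 and grip pt known: fit pitch, distance s
g=np.array([479.7,92.5,187.7+17.3]); yaw=np.radians(-8.6)
def pt(q,s): p,L=q[:2]; return g+np.array([0,0,0])+(s-L)*np.array([-np.sin(yaw)*np.cos(p),np.cos(yaw)*np.cos(p),-np.sin(p)])
ob=[(-3,zs(402,248)),(-95,zs(497,316))]
r=least_squares(lambda q:np.concatenate([proj('side',pt(q,s))[0]-o+0*q[2] + q[2:4] for s,o in ob]),[.28,175,0,0]);print('free bias',r.x,r.cost)
r=least_squares(lambda q:np.concatenate([proj('side',pt(q,s))[0]-o for s,o in ob]),[.28,175]);print(r.x,r.fun)
E
python3 f2.py
```

```text
top [ 374.28   14.96 1308.04]
side [-100.4  -599.25 1058.2 ]
top eye [602.38 155.51] jaw [615.42  16.47] d 139.64823697942083 yaw 0.0935428145055589
base end [661.52  -3.63] [574.93  -9.54] -0.06809960294212547 [618.22  -6.58]
side eye [603.48 154.51] jaw [619.58  16.72] d 138.71758293834318 yaw 0.11631812230511665
free bias [  0.22 163.92   2.3    2.54] 5.453001007340244e-28
[  0.21 173.31] [-0.11 -0.36  0.17  0.22]
```

```bash
cat > pit.py <<'E'
from h import *
from plant import arm, imaging
import sys
np.set_printoptions(precision=3,suppress=True)
def handle(n,im,ax):
    h=cv2.cvtColor(im,cv2.COLOR_RGB2HSV).astype(int)
    m=((h[...,0]>17)&(h[...,0]<32)&(h[...,1]>70)&(h[...,2]>140)).astype(np.uint8)
    # restrict to near the predicted handle
    c=ax.mean(0); yy,xx=np.mgrid[:420,:560]; m[(np.hypot(xx-c[0],yy-c[1])>30)]=0
    k,l,st,ce=cv2.connectedComponentsWithStats(m); i=1+np.argmax(st[1:,4]); v,u=np.where(l==i)
    P=np.c_[u,v].astype(float); 
    r=cv2.minAreaRect(P.astype(np.float32)); return P.mean(0),r,len(P)
s=arm.observe(); M=R.from_rotvec(s['tcp_rot']).as_matrix(); yaw=np.arctan2(M[1,1],M[0,1]); g=s['ee_pos']+[0,0,17.3]
def pt(p,L,t): return g+(t-L)*np.array([-np.sin(yaw)*np.cos(p),np.cos(yaw)*np.cos(p),-np.sin(p)])
obs=[]
for n in ('top','side'):
    im=imaging.camera(n)['color']; cv2.imwrite(f'pics/h_{n}.png',im[:,:,::-1])
    c,r,N=handle(n,im,proj(n,[pt(.25,175,-95),pt(.25,175,0)])); 
    box=cv2.boxPoints(r); a,b=sorted(r[1]); e=np.array(sorted([tuple((box[i]+box[(i+1)%4])/2) for i in range(4) if abs(np.linalg.norm(box[i]-box[(i+1)%4])-a)<1e-2]))
    print(n,c,r,N,e.ravel()); obs.append((n,c,e))
def F(q):
    o=[]
    for n,c,e in obs:
        p=proj(n,[pt(q[0],q[1],-95),pt(q[0],q[1],-1)]); d=np.diff(p,axis=0)[0]; de=np.diff(e,axis=0)[0]
        if d@de<0: de=-de
        b=q[2:4] if n=='side' else q[4:6]
        o+=list(proj(n,pt(q[0],q[1],-48))[0]+b-c); o.append(20*np.cross(d/np.linalg.norm(d),de/np.linalg.norm(de)))
    return np.r_[o,q[2:]/1.5,(q[1]-175)/3]
r=least_squares(F,[.25,175,0,0,0,0]); print('pitch,L,bias',r.x,'res',r.fun)
E
python3 pit.py
```

```text
top [349.659 219.286] ((349.4754638671875, 219.19039916992188), (41.43071746826172, 6.334580898284912), 7.352379322052002) 252 [328.93  216.539 370.021 221.841]
side [301.348 212.098] ((301.46002197265625, 212.2200164794922), (27.800003051757812, 4.200000286102295), 36.86989974975586) 112 [290.34 203.88 312.58 220.56]
pitch,L,bias [  0.23  174.954   0.054  -0.366   0.091  -0.035] res [-0.041  0.015  0.057 -0.024  0.163  0.591  0.036 -0.244  0.061 -0.023
 -0.015]pit.py:27: DeprecationWarning: Arrays of 2-dimensional vectors are deprecated. Use arrays of 3-dimensional vectors instead. (deprecated in NumPy 2.0)
  o+=list(proj(n,pt(q[0],q[1],-48))[0]+b-c); o.append(20*np.cross(d/np.linalg.norm(d),de/np.linalg.norm(de)))
```

>>> {"api": "play_rows", "payload": {
  "plan": [
    {"delta_pos":[0,0,0.2],"twist":0},
    {"delta_pos":[0,0,0.25],"twist":0},
    {"delta_pos":[0,0,0.2],"twist":0},
    {"delta_pos":[0,0,0.07],"twist":0},
    {"delta_pos":[0,0,0.05],"twist":0},
    {"delta_pos":[0,0,0.05],"twist":0},
    {"delta_pos":[0,0,0.04],"twist":0},
    {"delta_pos":[0,0,0.04],"twist":0},
    {"delta_pos":[0,0,0],"twist":0},
    {"delta_pos":[0,0,0],"twist":0}
  ]
}}

```text
clock: 10.45
ee_pos: [478.8, 91.6, 51.1]
tcp_rot: [2.382, 2.048, 0.002]
force: [-0.6, -1.1, 2.2]
width: 0.082
finger_force: 79.6
```

>>> {"api": "play_rows", "payload": {
  "plan": [
    {"delta_pos":[0,0,-0.1],"twist":0},
    {"delta_pos":[0,0,-0.2],"twist":0},
    {"delta_pos":[0,0,-0.25],"twist":0},
    {"delta_pos":[0,0,-0.2],"twist":0},
    {"delta_pos":[0,0,-0.15],"twist":0},
    {"delta_pos":[0,0,-0.1],"twist":0},
    {"delta_pos":[0,0,0],"twist":0}
  ],
  "force": 100
}}

```text
clock: 11.15
ee_pos: [479.6, 92.4, 202.8]
tcp_rot: [2.381, 2.049, 0.008]
force: [0.2, -0.9, -2.8]
width: 0.079
finger_force: 97.9
```

```bash
python3 -W ignore pit.py; python3 g.py 600 50 230 5.2
```

```text
top [349.312 217.346] ((349.0892028808594, 217.31597900390625), (42.68192672729492, 6.294507026672363), 7.4314093589782715) 260 [327.927 214.556 370.251 220.076]
side [300.768 200.507] ((301.0707702636719, 200.37265014648438), (24.573528289794922, 3.3023717403411865), 29.05460548400879) 69 [290.33  194.406 311.811 206.34 ]
pitch,L,bias [  0.332 175.372   0.161  -0.164   0.179  -0.032] res [-0.08   0.014  0.292 -0.072  0.073  0.105  0.108 -0.109  0.119 -0.021
  0.124]
t 11.25 p [478.0166  91.7827 200.4665] yaw -8.59 F [-0.5811 -0.3546 -2.9765] w 0.075 ff 97.91741967201233 tilt [ 0.0002  0.0011 -1.    ]
share [-0.1538  0.8457 -0.1971] dist 132.2798991856402
twist share -0.15317692689177562
```

>>> {"api": "play_rows", "payload": {
  "plan": [
    {"delta_pos":[-0.04,0.19,0],"twist":0},
    {"delta_pos":[-0.04,0.19,0],"twist":0},
    {"delta_pos":[-0.04,0.19,0],"twist":0},
    {"delta_pos":[-0.04,0.19,0],"twist":0},
    {"delta_pos":[-0.033,0.186,0],"twist":0},
    {"delta_pos":[0,0,0],"twist":-0.052},
    {"delta_pos":[0,0,0],"twist":-0.052},
    {"delta_pos":[0,0,0],"twist":-0.05},
    {"delta_pos":[0,0,0],"twist":0},
    {"delta_pos":[0,0,0],"twist":0}
  ]
}}

```text
clock: 12.25
ee_pos: [613.6, 41.3, 199.4]
tcp_rot: [-2.119, -2.317, 0.002]
force: [0.1, 0.8, -2.1]
width: 0.075
finger_force: 98.2
```

```bash
python3 -W ignore pit.py; python3 g.py 614 41.7 177 5.27; python3 - <<'E'
import cv2,numpy as np
a=cv2.imread('pics/h_top.png')[140:205,200:320]; b=cv2.imread('pics/h_side.png')[135:220,225:325]
a=cv2.resize(a,None,fx=4,fy=4,interpolation=cv2.INTER_CUBIC); b=cv2.resize(b,None,fx=4,fy=4,interpolation=cv2.INTER_CUBIC)
o=np.zeros((600,480,3),np.uint8); o[:260,:480]=a; o[260:600,:400]=b; cv2.imwrite('pics/v5.png',o)
E
```

```text
top [370.984 136.968] ((370.5953674316406, 137.04861450195312), (6.0397772789001465, 41.93575668334961), 80.13418579101562) 247 [349.938 140.641 391.253 133.456]
side [362.588 175.255] ((363.0352783203125, 175.34117126464844), (28.85175132751465, 1.7354438304901123), 12.52880859375) 51 [348.953 172.212 377.118 178.471]
pitch,L,bias [  0.343 175.94    0.292  -0.314   0.306  -0.386] res [-0.136  0.172  0.014 -0.13   0.14   0.445  0.194 -0.21   0.204 -0.258
  0.313]
t 12.35 p [613.8703  41.2806 199.9909] yaw 5.15 F [-0.1743 -0.3008 -2.6832] w 0.077 ff 98.1645154953003 tilt [-0.0011 -0.0001 -1.    ]
share [0.0027 0.0013 0.1533] dist 22.99512318700376
twist share -0.0013704584694915509
```

View pics/v5.png

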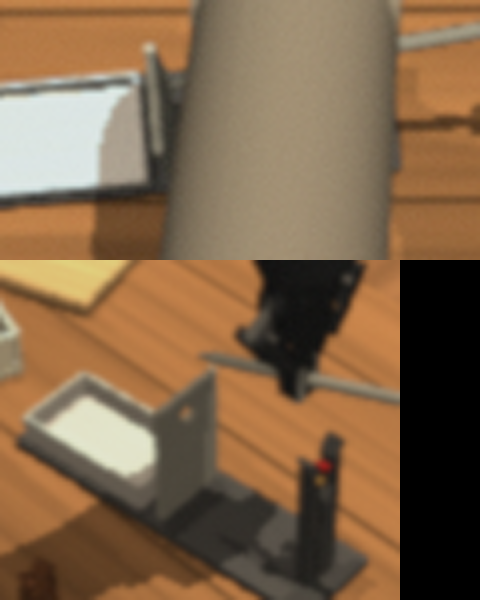

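Upper (top camera): the forearm hides the tip. Lower (side camera): the tip is at (203,356), the eye at (186,413) and the jaw at (323,465).

```bash
cat > f3.py <<'E'
from h import *
np.set_printoptions(precision=2,suppress=True)
g=np.array([613.8,41.3,199.9+17.3]); yaw=np.radians(5.15)
def pt(p,L,t): return g+(t-L)*np.array([-np.sin(yaw)*np.cos(p),np.cos(yaw)*np.cos(p),-np.sin(p)])
for p in (.31,.34):
    print(p,'tip',pt(p,175,280),'side res',proj('side',pt(p,175,280))[0]-[275.4,158.6],'handle top res',proj('top',pt(p,175,-48))[0]-[370.98,136.97],'side',proj('side',pt(p,175,-48))[0]-[362.6,175.3])
E0=np.array([602.4,155.5]);ys=np.array([-.092,.9958]); xs=np.array([.9958,.092])
for dx in (0,1.5,3):
  e=E0+xs*dx
  print(dx,'eye side res',proj('side',[*(e-3*ys),110])[0]-[271.1,172.9],'plate top res',proj('top',[*e,135])[0]-[238.08,164.33])
  j=e-140*ys; print('  jaw top res',proj('top',[*j,136])[0]-[290.25,159.1])
E
python3 f3.py
```

```text
0.31 tip [604.82 140.89 185.17] side res [-1.12 -1.17] handle top res [-0.33  1.07] side [-0.24  2.43]
0.34 tip [604.91 139.89 182.18] side res [-0.87 -0.32] handle top res [-0.77  0.48] side [-0.59  0.35]
0 eye side res [0.57 0.53] plate top res [ 0.01 -0.  ]
  jaw top res [0.14 0.04]
1.5 eye side res [0.87 0.29] plate top res [-0.04 -0.56]
  jaw top res [ 0.09 -0.52]
3 eye side res [1.16 0.05] plate top res [-0.09 -1.11]
  jaw top res [ 0.04 -1.07]
```

>>> {"api": "play_rows", "payload": {
  "plan": [
    {"delta_pos":[0.029,-0.003,0.1],"twist":0},
    {"delta_pos":[0,0,0.13],"twist":0},
    {"delta_pos":[0,0,0.13],"twist":0},
    {"delta_pos":[0,0,0.083],"twist":0},
    {"delta_pos":[0,0,0],"twist":0},
    {"delta_pos":[0,0,0],"twist":0}
  ]
}}

```text
clock: 12.95
ee_pos: [613.5, 45.5, 134.2]
tcp_rot: [2.118, 2.32, -0.0]
force: [-0.1, 0.2, -1.2]
width: 0.075
finger_force: 98.2
```

```bash
python3 g.py 613.1 45.6 133.6 5.27; python3 - <<'E'
import cv2,numpy as np
from plant import imaging
a=imaging.camera('top')['color'][140:205,200:320,::-1]; b=imaging.camera('side')['color'][145:220,240:320,::-1]
a=cv2.resize(a,None,fx=3,fy=3,interpolation=cv2.INTER_CUBIC); b=cv2.resize(b,None,fx=8,fy=8,interpolation=cv2.INTER_CUBIC)
cv2.imwrite('pics/v6.png',b); cv2.imwrite('pics/v6t.png',a)
E
```

```text
t 12.95 p [613.5006  45.5485 134.1868] yaw 5.22 F [-0.0543  0.1533 -1.2089] w 0.075 ff 98.23607683181763 tilt [-0.0001 -0.0002 -1.    ]
share [ 0.0006 -0.0026  0.0039] dist 0.7123392106232729
twist share -0.0005901418922461864
```

View pics/v6.png

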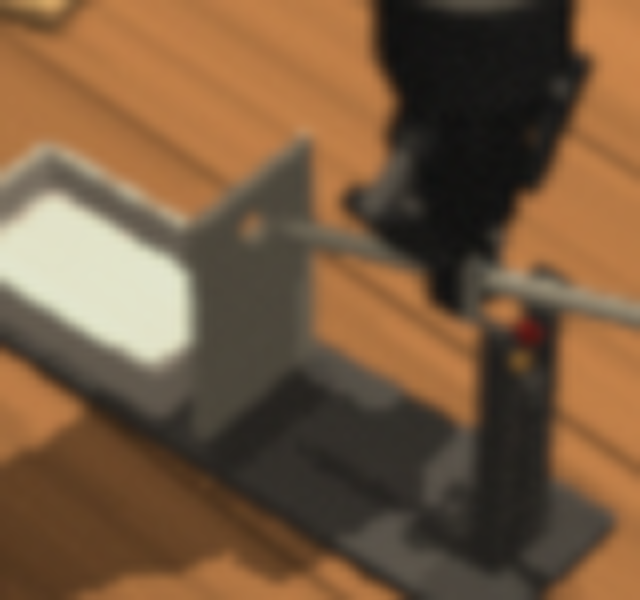

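```bash
python3 - <<'E'
from h import *
b=cv2.imread('pics/v6.png').astype(int)
sat=b.max(2)-b.min(2)
pts=[]
for c in range(256,400,8):
    col=sat[200:280,c]; w=np.clip(70-col,0,None).astype(float)
    r=np.arange(200,280); print(c,(w*r).sum()/max(w.sum(),1),int((w>0).sum()),end=' | ')
print()
h=b[190:260,225:285].sum(2); 
m=(sat[205:250,232:275]>45); v,u=np.where(m); print('eye orange blob',u.mean()+232,v.mean()+205,m.sum(),(u.min()+232,u.max()+232,v.min()+205,v.max()+205))
g=np.array([613.5,45.55,134.2+17.3]); yaw=np.radians(5.22)
def pt(p,t): return g+(t-175)*np.array([-np.sin(yaw)*np.cos(p),np.cos(yaw)*np.cos(p),-np.sin(p)])
Z=lambda P:(proj('side',P)[0]-[240,145]+.5)*8-.5
for p in (.31,.34): print(p,[Z(pt(p,t)) for t in (230,250,265,280)])
for dx in (-1,0.5,2): print(Z([602.4+dx,155.5-3,110]))
E
```

```text
256 244.0896697970312 80 | 264 240.90158892875448 80 | 272 239.72992874109264 80 | 280 239.65121778198156 80 | 288 239.78664765977666 80 | 296 239.77941877084325 80 | 304 239.3727465535525 80 | 312 238.3629230014713 80 | 320 238.52004110996916 35 | 328 240.5093023255814 31 | 336 242.2326139088729 30 | 344 237.61092150170649 37 | 352 225.93059701492538 45 | 360 224.35649867374005 59 | 368 226.0942201108472 61 | 376 227.42310188189487 63 | 384 228.5244557534634 65 | 392 229.6372370812776 67 | 
eye orange blob 250.52280701754387 224.17543859649123 285 (np.int64(241), np.int64(259), np.int64(214), np.int64(234))
0.31 [array([361.31104582, 243.73526893]), array([325.05521572, 234.32547665]), array([298.31343311, 227.38963525]), array([271.94954814, 220.55570228])]
0.34 [array([362.30210803, 247.15849156]), array([326.42606644, 238.9559244 ]), array([299.97502659, 232.91268723]), array([273.90655268, 226.96053516])]
[254.69769646 232.41522806]
[257.29893233 230.67440874]
[259.89753975 228.93539965]
```

The side view shows the rod matching the model (within about 0.2 px). Extrapolated, it passes about 1 mm above the eye at (251,226). That is inside the capture range, so I push in along the rod's axis.

>>> {"api": "play_rows", "payload": {
  "plan": [
    {"delta_pos":[0.03,-0.003,0.015],"twist":0},
    {"delta_pos":[0.03,0,0.012],"twist":0},
    {"delta_pos":[0.03,0,0.011],"twist":0},
    {"delta_pos":[0.03,0,0.011],"twist":0},
    {"delta_pos":[0.03,0,0.011],"twist":0},
    {"delta_pos":[0,0,0],"twist":0}
  ]
}}

```text
clock: 13.65
ee_pos: [610.8, 68.8, 124.9]
tcp_rot: [-2.116, -2.321, -0.0]
force: [1.1, 0.2, -3.1]
width: 0.08
finger_force: 98.2
```

```bash
python3 g.py 613.1 45.6 133.6 5.27
```

```text
t 13.65 p [610.846   68.8366 124.866 ] yaw 5.29 F [ 1.1061  0.1576 -3.0762] w 0.080 ff 98.23802947998047 tilt [-0.0002  0.0002 -1.    ]
share [-0.1556  0.0007 -0.0583] dist 24.925968405236365
twist share 0.00018730210574902589
```

>>> {"api": "play_rows", "payload": {
  "plan": [
    {"delta_pos":[0.035,0,0.012],"twist":0},
    {"delta_pos":[0.035,0,0.012],"twist":0},
    {"delta_pos":[0.035,0,0.012],"twist":0},
    {"delta_pos":[0.035,0,0.012],"twist":0},
    {"delta_pos":[0.035,0,0.012],"twist":0},
    {"delta_pos":[0.035,0,0.012],"twist":0},
    {"delta_pos":[0,0,0],"twist":0}
  ]
}}

```text
clock: 14.35
ee_pos: [607.8, 101.0, 114.0]
tcp_rot: [-2.115, -2.321, -0.001]
force: [1.4, 2.5, -5.1]
width: 0.078
finger_force: 98.2
```

```bash
python3 g.py 608.3 98 113 5.27; python3 - <<'E'
import cv2
from plant import imaging
b=imaging.camera('side')['color'][135:225,235:355,::-1]
cv2.imwrite('pics/v7.png',cv2.resize(b,None,fx=6.5,fy=6.5,interpolation=cv2.INTER_CUBIC))
E
```

```text
t 14.35 p [607.8479 100.9749 114.0088] yaw 5.32 F [ 1.3748  2.4871 -5.0892] w 0.078 ff 98.17083477973938 tilt [-0.0003  0.001  -1.    ]
share [-0.02    0.0012  0.0067] dist 3.17369102608865
twist share 0.0005434425385778516
```

View pics/v7.png

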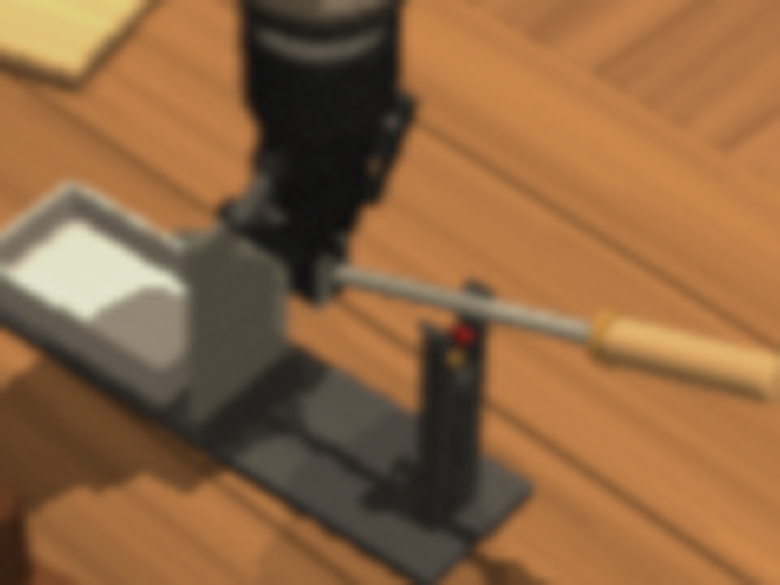

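The rod is through the eye and hangs above the clip at (460,300), between the prong tips. I now lower it with a light grip so that it pivots down onto the jaw.

>>> {"api": "play_rows", "payload": {
  "plan": [
    {"delta_pos":[0,0,0],"twist":0},
    {"delta_pos":[0,0,0.012],"twist":0},
    {"delta_pos":[0,0,0.012],"twist":0},
    {"delta_pos":[0,0,0.012],"twist":0},
    {"delta_pos":[0,0,0.012],"twist":0},
    {"delta_pos":[0,0,0.007],"twist":0},
    {"delta_pos":[0,0,0],"twist":0},
    {"delta_pos":[0,0,0],"twist":0}
  ],
  "force": 20
}}

```text
clock: 15.2
ee_pos: [608.9, 98.9, 107.0]
tcp_rot: [2.118, 2.319, 0.002]
force: [-0.2, -1.3, 5.8]
width: 0.077
finger_force: 98.2
```

```bash
python3 g.py 608.3 98 113 5.27; python3 -W ignore pit.py|tail -1
```

```text
t 15.20 p [608.8815  98.8744 107.0467] yaw 5.19 F [-0.165  -1.2825  5.7774] w 0.077 ff 98.1784200668335 tilt [ 0.0017  0.0003 -1.    ]
share [-0.0054 -0.0043 -0.0397] dist 6.045168402343659
twist share -0.0008428807169078567
  0.221]
```

>>> {"api": "play_rows", "payload": {
  "plan": [
    {"delta_pos":[0,0,0],"twist":0},
    {"delta_pos":[0,0,0],"twist":0},
    {"delta_pos":[0,0,0],"twist":0},
    {"delta_pos":[0,0,0],"twist":0},
    {"delta_pos":[0,0,0],"twist":0},
    {"delta_pos":[0,0,0],"twist":0},
    {"delta_pos":[0,0,0],"twist":0},
    {"delta_pos":[0,0,0],"twist":0}
  ],
  "claw": -0.6,
  "force": 40
}}

```text
clock: 16.1
ee_pos: [608.0, 99.2, 106.2]
tcp_rot: [-2.118, -2.32, 0.0]
force: [1.0, -1.4, -0.8]
width: 0.798
finger_force: 0.0
```

>>> {"api": "play_rows", "payload": {
  "plan": [
    {"delta_pos":[0,0,-0.15],"twist":0},
    {"delta_pos":[0,0,-0.25],"twist":0},
    {"delta_pos":[0,0,-0.3],"twist":0},
    {"delta_pos":[0,0,-0.1],"twist":0},
    {"delta_pos":[0,0,0],"twist":0}
  ]
}}

```text
clock: 16.6
ee_pos: [609.7, 99.4, 229.1]
tcp_rot: [2.116, 2.318, 0.008]
force: [0.1, -0.0, 0.3]
width: 0.797
finger_force: 0.0
```

```bash
python3 g.py; python3 - <<'E'
import cv2
from plant import imaging
b=imaging.camera('side')['color'][135:225,235:355,::-1]
cv2.imwrite('pics/v8.png',cv2.resize(b,None,fx=6.5,fy=6.5,interpolation=cv2.INTER_CUBIC))
b=imaging.camera('top')['color']; cv2.imwrite('pics/top8.png',b[:,:,::-1])
E
```

```text
t 16.60 p [609.7151  99.3646 229.0671] yaw 5.22 F [ 0.1054 -0.0363  0.2789] w 0.797 ff 0.0 tilt [ 0.0052  0.0019 -1.    ]
```

View pics/v8.png

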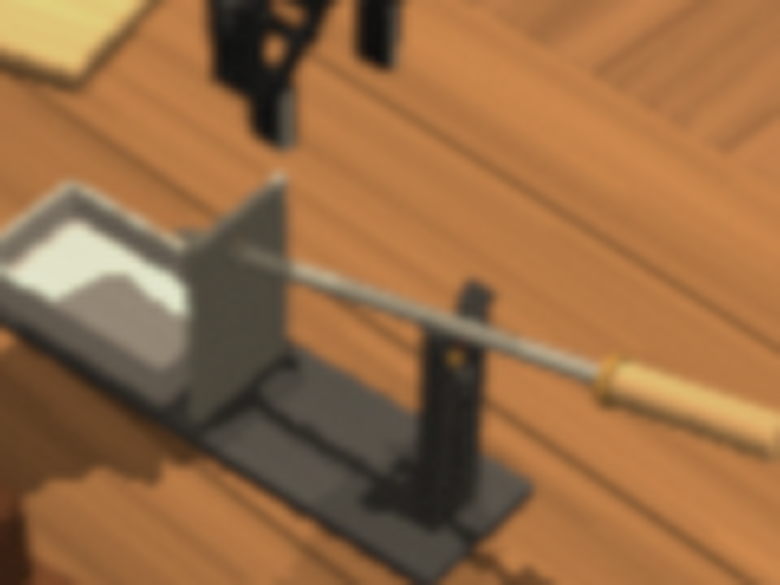

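```bash
cat > sp.py <<'E'
from h import *
from plant import imaging
np.set_printoptions(precision=3,suppress=True)
E=np.array([602.9,155.8,110.]); st=.092
def pt(q,t):  # q yaw,pitch,stand-y of collar (along rod from eye)
    d=np.array([-np.sin(q[0])*np.cos(q[1]),np.cos(q[0])*np.cos(q[1]),-np.sin(q[1])]); return E+(t-q[2])*d  # q2 = spit y at the eye
obs=[]
import sys
q0=[.09,float(sys.argv[1]),float(sys.argv[2])]
for n in ('top','side'):
    im=imaging.camera(n)['color']; c=proj(n,[pt(q0,-50)])[0]
    h=cv2.cvtColor(im,cv2.COLOR_RGB2HSV).astype(int); yy,xx=np.mgrid[:420,:560]
    m=((h[...,0]>17)&(h[...,0]<32)&(h[...,1]>70)&(h[...,2]>140)&(np.hypot(xx-c[0],yy-c[1])<30)).astype(np.uint8)
    k,l,s,ce=cv2.connectedComponentsWithStats(m); 
    if k<2: print(n,'none');continue
    i=1+np.argmax(s[1:,4]); print(n,ce[i],s[i],'pred',c)
    if s[i,4]>100: obs.append((n,ce[i]))
F=lambda q:np.concatenate([proj(n,[pt(q,-48)])[0]-c for n,c in obs]+[[(q[0]-.09)*20]])
r=least_squares(F,q0); q=r.x; print('yaw,pitch,y_at_eye',q,'res',r.fun)
for t in (0,-50): print(t,pt(q,t))
yc=q[2]; d=140/np.cos(q[1]); print('axis z at clip',110+140*np.tan(q[1]),'collar stand y',-q[2]*np.cos(q[1]),'z',110+q[2]*np.sin(q[1]))
E
python3 sp.py .22 236; python3 g.py
```

```text
top [342.023 150.732] [323 146  39  11 213] pred [344.139 151.02 ]
side [341.246 195.277] [329 190  26  11  65] pred [342.862 198.714]
yaw,pitch,y_at_eye [  0.09    0.246 233.418] res [-0.  0.  0.]
0 [623.25  -69.7   166.741]
-50 [ 627.609 -118.004  178.896]
axis z at clip 145.08478036809387 collar stand y -226.41636212378637 z 166.74120240611325
t 16.80 p [606.9065  99.2569 224.3938] yaw 5.24 F [-1.2974  0.6423 -0.3552] w 0.806 ff 0.0 tilt [-0.003  -0.0007 -1.    ]
```

```bash
python3 g.py 629 -127 226 5.25
```

```text
t 16.80 p [606.9065  99.2569 224.3938] yaw 5.24 F [-1.2974  0.6423 -0.3552] w 0.806 ff 0.0 tilt [-0.003  -0.0007 -1.    ]
share [-1.5155  0.0088 -0.01  ] dist 227.33867769560973
twist share -5.8547810238697275e-05
```

>>> {"api": "play_rows", "payload": {
  "plan": [
    {"delta_pos":[-0.2,0.008,0],"twist":0},
    {"delta_pos":[-0.28,0,0],"twist":0},
    {"delta_pos":[-0.28,0,0],"twist":0},
    {"delta_pos":[-0.28,0,0],"twist":0},
    {"delta_pos":[-0.28,0,0],"twist":0},
    {"delta_pos":[-0.195,0,0],"twist":0},
    {"delta_pos":[0,0,0],"twist":0},
    {"delta_pos":[0,0,0],"twist":0},
    {"delta_pos":[0,0,0],"twist":0}
  ]
}}

```text
clock: 17.7
ee_pos: [629.7, -125.2, 225.0]
tcp_rot: [-2.114, -2.321, 0.001]
force: [0.3, 0.7, 0.3]
width: 0.803
finger_force: 0.0
```

```bash
python3 g.py 629 -127 157 5.25; python3 sp.py .22 236
```

```text
t 17.70 p [ 629.7126 -125.1772  225.0075] yaw 5.34 F [0.3498 0.7475 0.2944] w 0.803 ff 0.0 tilt [-0.0019  0.001  -1.    ]
share [-0.0122 -0.0051  0.4534] dist 68.0356987488808
twist share 0.000984776270751316
top [355.916 154.672] [ 335  124   40   58 1149] pred [344.139 151.02 ]
side none
yaw,pitch,y_at_eye [  0.09    0.002 270.352] res [-0.  0.  0.]
0 [ 627.199 -113.458  110.466]
-50 [ 631.693 -163.255  110.552]
axis z at clip 110.24133470193769 collar stand y -270.3518434000846 z 110.46603772532332
```

>>> {"api": "play_rows", "payload": {
  "plan": [
    {"delta_pos":[-0.01,-0.004,0.15],"twist":0},
    {"delta_pos":[0,0,0.15],"twist":0},
    {"delta_pos":[0,0,0.1],"twist":0},
    {"delta_pos":[0,0,0.053],"twist":0},
    {"delta_pos":[0,0,0],"twist":0},
    {"delta_pos":[0,0,0],"twist":0}
  ]
}}

```text
clock: 18.4
ee_pos: [630.0, -128.5, 158.9]
tcp_rot: [2.117, 2.32, 0.001]
force: [-0.4, 0.4, -0.1]
width: 0.799
finger_force: 0.0
```

>>> {"api": "play_rows", "payload": {
  "plan": [
    {"delta_pos":[0,0,0],"twist":0},
    {"delta_pos":[0,0,0],"twist":0},
    {"delta_pos":[0,0,0],"twist":0},
    {"delta_pos":[0,0,0],"twist":0},
    {"delta_pos":[0,0,0],"twist":0},
    {"delta_pos":[0,0,0],"twist":0},
    {"delta_pos":[0,0,0],"twist":0},
    {"delta_pos":[0,0,0],"twist":0}
  ],
  "claw": 1,
  "force": 40
}}

```text
clock: 19.2
ee_pos: [629.4, -128.5, 158.2]
tcp_rot: [-2.117, -2.32, 0.0]
force: [-1.0, 0.0, 0.4]
width: 0.238
finger_force: 39.1
```

```bash
python3 g.py 629 -127 157 5.25
```

```text
t 19.20 p [ 629.4068 -128.4817  158.1992] yaw 5.24 F [-1.0468  0.0011  0.4356] w 0.238 ff 39.05601382255554 tilt [-0.0002  0.     -1.    ]
share [ 0.0101 -0.0018  0.008 ] dist 1.949140549405695
twist share -0.00013271232276877617
```

>>> {"api": "play_rows", "payload": {
  "plan": [
    {"delta_pos":[0.04,0,0.009],"twist":0},
    {"delta_pos":[0.05,0,0.0115],"twist":0},
    {"delta_pos":[0.05,0,0.0115],"twist":0},
    {"delta_pos":[0.05,0,0.0115],"twist":0},
    {"delta_pos":[0.05,0,0.0115],"twist":0},
    {"delta_pos":[0.05,0,0.0115],"twist":0},
    {"delta_pos":[0.05,0,0.0115],"twist":0},
    {"delta_pos":[0.05,0,0.0115],"twist":0},
    {"delta_pos":[0.04,0,0.009],"twist":0},
    {"delta_pos":[0.03,0,0.007],"twist":0},
    {"delta_pos":[0,0,0],"twist":0}
  ]
}}

```text
clock: 20.3
ee_pos: [623.0, -58.1, 142.0]
tcp_rot: [-2.115, -2.321, -0.001]
force: [0.4, 2.3, -0.6]
width: 0.24
finger_force: 39.1
```

```bash
python3 g.py 629 -127 157 5.25; python3 sp.py .22 158
```

```text
t 20.30 p [623.0457 -58.1324 142.0282] yaw 5.30 F [ 0.3993  2.3004 -0.6486] w 0.240 ff 39.1118860244751 tilt [-0.0007  0.0013 -1.    ]
share [-0.4607 -0.003  -0.1004] dist 70.72737026683603
twist share 0.0006052304597115822
top [321.434 157.488] [ 301  126   40   60 1001] pred [314.286 155.254]
side none
yaw,pitch,y_at_eye [  0.09    0.032 176.406] res [0. 0. 0.]
0 [618.747 -19.8   115.691]
-50 [623.238 -69.572 117.304]
axis z at clip 114.51904915567678 collar stand y -176.3138446823379 z 115.69122093532748
```

>>> {"api": "play_rows", "payload": {
  "plan": [
    {"delta_pos":[0.015,0,0.0035],"twist":0},
    {"delta_pos":[0.015,0,0.0035],"twist":0},
    {"delta_pos":[0,0,0],"twist":0},
    {"delta_pos":[0,0,0],"twist":0}
  ]
}}

```text
clock: 20.8
ee_pos: [622.8, -55.4, 141.4]
tcp_rot: [2.118, 2.32, 0.0]
force: [-0.0, -0.7, -0.2]
width: 0.25
finger_force: 39.1
```

>>> {"api": "play_rows", "payload": {
  "plan": [
    {"delta_pos":[0.013,0,0.003],"twist":0},
    {"delta_pos":[0.013,0,0.003],"twist":0},
    {"delta_pos":[0,0,0],"twist":0},
    {"delta_pos":[0,0,0],"twist":0}
  ]
}}

```text
clock: 21.2
ee_pos: [622.4, -51.0, 140.4]
tcp_rot: [-2.117, -2.321, -0.0]
force: [0.6, -0.6, 0.5]
width: 0.244
finger_force: 39.1
```

```bash
python3 g.py 629 -127 157 5.25
```

```text
t 21.20 p [622.4267 -51.0158 140.3858] yaw 5.25 F [ 0.6292 -0.6045  0.4815] w 0.244 ff 39.13201689720154 tilt [-0.0001  0.0004 -1.    ]
share [-0.5084 -0.0027 -0.111 ] dist 78.05665491149377
twist share -1.2054936484269992e-05
```

>>> {"api": "play_rows", "payload": {
  "plan": [
    {"delta_pos":[0.013,0,0.003],"twist":0},
    {"delta_pos":[0.013,0,0.003],"twist":0},
    {"delta_pos":[0,0,0],"twist":0},
    {"delta_pos":[0,0,0],"twist":0}
  ]
}}

```text
clock: 21.6
ee_pos: [622.1, -48.4, 139.7]
tcp_rot: [2.118, 2.319, -0.001]
force: [0.7, -3.2, 2.0]
width: 0.24
finger_force: 39.2
```

```bash
python3 g.py 629 -127 157 5.25; cat > seg.py <<'E'
from h import *
from plant import imaging
import sys
im=imaging.camera('side')['color']; h=cv2.cvtColor(im,cv2.COLOR_RGB2HSV).astype(int)
cv2.imwrite('pics/seg.png',im[:,:,::-1])
# predicted collar positions for various collar stand y (z sloped or level)
sl=float(sys.argv[1])
for y in (-160,-152,-144): 
    P=[602.9+y*-.092,155.8+y*.9958,110-y*sl]; print(y,proj('side',P)[0])
c=proj('side',[616.7,6.4,110+150*sl])[0]
r,q=int(c[1]),int(c[0])
for v in range(r-10,r+14,2): print(v,' '.join('%3d/%3d'%(h[v,u,1],h[v,u,2]) for u in range(q-14,q+16,2)))
print(q-14)
E
python3 seg.py .225
```

```text
t 21.60 p [622.0984 -48.3815 139.7025] yaw 5.20 F [ 0.6543 -3.1967  1.9915] w 0.240 ff 39.22044575214386 tilt [ 0.0002 -0.0009 -1.    ]
share [-0.5262 -0.0017 -0.1149] dist 80.79416969802094
twist share -0.0005699035049664403
-160 [310.03359618 186.76125807]
-152 [307.94656678 186.01884458]
-144 [305.87473524 185.2820314 ]
175 159/189 158/182 159/180 160/188 159/193 159/189 159/186 159/184 160/179 159/180 154/134  65/ 55  39/ 46  23/ 33  22/ 23
177 159/193 159/191 159/185 159/180 159/183 159/192 158/187 155/161 157/177 158/181 139/143  53/ 91  46/ 55  27/ 28  38/ 20
179 133/159 151/181 156/191 158/190 159/181 157/180 153/155  99/ 67 127/ 92 148/155  95/116  47/ 81  47/ 38  13/ 19  26/ 20
181  64/111  72/120 105/141 135/163 151/181 156/182 142/113  66/ 50  38/ 47  62/ 87  46/ 88  47/ 60  43/ 30  38/ 20  15/ 17
183 145/151 125/135  88/113  66/109  76/118 105/139 125/108 159/ 88  50/ 46  48/ 80  43/ 65  36/ 49  43/ 47  87/ 35  36/ 21
185 158/152 158/174 155/181 140/126  58/ 66  62/ 87 139/117 153/122 124/ 64  45/ 45  35/ 36  31/ 33  71/ 47 153/112 130/ 53
187 159/181 159/156 158/163 151/133  70/ 44  83/ 46 167/ 98 144/122 138/105  92/ 36  24/ 21  24/ 21  43/ 24  93/ 33  64/ 24
189 159/188 159/189 159/167 151/108  60/ 38  91/ 45 166/ 83 150/ 92 139/101 137/ 67  61/ 25  26/ 20  22/ 23  35/ 22  23/ 22
191 159/173 158/182 159/191 151/127  55/ 37  75/ 41 121/ 59  74/ 45 141/ 96 156/150 153/120 142/ 63  53/ 24  20/ 25  45/ 40
193 157/172 160/171 159/175 150/121  54/ 38  38/ 34  39/ 39  41/ 37 147/106 159/189 160/190 157/156 115/ 40  23/ 22  49/ 63
195 112/123 149/159 159/170 150/112  57/ 36  40/ 32  46/ 33  51/ 35 147/111 160/187 158/192 156/154 115/ 40  24/ 21  52/ 74
197  44/ 82  82/100 134/141 141/105  57/ 36  45/ 34  40/ 32  51/ 35 151/108 158/153 159/181 159/178 154/114 109/ 47  64/ 80
293
```

>>> {"api": "play_rows", "payload": {
  "plan": [
    {"delta_pos":[-0.013,0,0],"twist":0},
    {"delta_pos":[0,0,0.03],"twist":0},
    {"delta_pos":[0,0,0.03],"twist":0},
    {"delta_pos":[0,0,0.03],"twist":0},
    {"delta_pos":[0,0,0.03],"twist":0},
    {"delta_pos":[0,0,0.03],"twist":0},
    {"delta_pos":[0,0,0.03],"twist":0},
    {"delta_pos":[0,0,0.03],"twist":0},
    {"delta_pos":[0,0,0],"twist":0}
  ],
  "force": 60
}}

```text
clock: 22.55
ee_pos: [624.6, -50.0, 108.7]
tcp_rot: [2.116, 2.317, 0.005]
force: [6.2, -3.2, 1.6]
width: 0.235
finger_force: 58.7
```

>>> {"api": "play_rows", "payload": {
  "plan": [
    {"delta_pos":[0,0,0.03],"twist":0},
    {"delta_pos":[0,0,0.03],"twist":0},
    {"delta_pos":[0,0,0.03],"twist":0},
    {"delta_pos":[0,0,0.01],"twist":0},
    {"delta_pos":[0,0,0],"twist":0},
    {"delta_pos":[0,0,0],"twist":0}
  ]
}}

```text
clock: 23.15
ee_pos: [622.3, -50.0, 92.9]
tcp_rot: [2.118, 2.319, -0.0]
force: [2.5, -4.7, -0.1]
width: 0.239
finger_force: 58.9
```

```bash
python3 g.py 629 -127 157 5.25; python3 seg.py 0
```

```text
t 23.15 p [622.2561 -49.9993  92.8908] yaw 5.18 F [ 2.4598 -4.7203 -0.1012] w 0.239 ff 58.92771005630493 tilt [ 0.0001 -0.0005 -1.    ]
share [-0.5155 -0.0016 -0.4271] dist 100.42201655946737
twist share -0.0007296071688067328
-160 [309.47425244 194.91691057]
-152 [307.45611586 193.76015783]
-144 [305.44837287 192.60957337]
183 123/170 155/184 160/185 159/183 156/178 158/191 156/157  83/ 52  46/ 44 151/135 159/188 157/114  33/ 23  26/ 20  12/ 21
185  65/118  88/133 139/174 156/177 125/ 92 138/116 169/127 172/ 77  79/ 42 152/131 157/166 147/ 73  32/ 24  21/ 24  24/ 21
187 143/161  88/122  66/124 103/138 112/ 75  51/ 40 145/ 65 189/ 85  94/ 46 156/159 158/173 102/ 65  48/ 48  23/ 34  12/ 22
189 160/182 155/178 127/135  73/108  59/ 56  36/ 35 143/ 66 139/ 64 133/ 69 157/167 153/182  85/105  46/ 61  18/ 29  24/ 21
191 159/173 158/177 159/188 152/169 113/ 63  36/ 35 130/ 63 167/122 164/118 151/145 122/140  54/ 90  48/ 53  13/ 20  14/ 18
193 155/169 159/173 159/173 158/168 118/ 65  45/ 34 133/ 67 166/115 118/ 80  66/ 81  52/ 93  49/ 73  46/ 39  36/ 21  26/ 20
195  87/109 136/143 157/169 158/158 113/ 61  36/ 35 152/ 72 158/ 97  85/ 48  48/ 74  45/ 74  42/ 55  43/ 59  74/ 38  46/ 22
197  46/ 88  55/ 93 109/124 144/145 110/ 58  38/ 34  96/ 45 146/ 70 121/ 59  50/ 41  28/ 37  29/ 35  39/ 33  96/ 40  94/ 38
199  49/ 83  46/ 83  46/ 84  58/ 83  51/ 40  46/ 33  46/ 33  45/ 34 127/ 70 150/ 85  67/ 23  23/ 22  20/ 25  35/ 22  24/ 21
201  44/ 52  39/ 52  43/ 53  42/ 49  44/ 35  39/ 33  38/ 34  38/ 34 141/ 85 159/164 155/105 112/ 41  32/ 24  21/ 24  26/ 20
203  44/ 52  39/ 52  40/ 51  43/ 47  36/ 35  38/ 34  39/ 33  32/ 32 132/ 79 157/164 158/179 157/146 123/ 52  20/ 25  50/ 41
205  45/ 51  44/ 52  39/ 52  43/ 48  38/ 34  38/ 34  38/ 34  40/ 32  64/ 60 108/118 149/152 158/160 132/ 58  23/ 22  48/ 53
292
```

>>> {"api": "play_rows", "payload": {
  "plan": [
    {"delta_pos":[0,0,0.01],"twist":0},
    {"delta_pos":[0,0,0.01],"twist":0},
    {"delta_pos":[0,0,0],"twist":0},
    {"delta_pos":[0,0,0],"twist":0}
  ]
}}

```text
clock: 23.6
ee_pos: [623.0, -49.9, 91.2]
tcp_rot: [2.117, 2.32, 0.002]
force: [1.0, -3.9, 8.5]
width: 0.238
finger_force: 59.8
```

```bash
python3 g.py 629 -127 157 5.25; python3 - <<'E'
from h import *
im=cv2.imread('pics/seg.png'); h=cv2.cvtColor(im,cv2.COLOR_BGR2HSV).astype(int)
for f in ('seg.png','side0.png'):
    h=cv2.cvtColor(cv2.imread('pics/'+f),cv2.COLOR_BGR2HSV).astype(int)
    m=((h[...,0]<5)|(h[...,0]>172))&(h[...,1]>150); m[:170]=0;m[205:]=0;m[:,:290]=0;m[:,322:]=0
    v,u=np.where(m); print(f,[(int(a),int(b),*map(int,h[b,a])) for a,b in zip(u,v)])
for z in (136,134,120): print(z,proj('side',[615.8,16.4,z]))
E
```

```text
t 23.60 p [623.0077 -49.9323  91.1778] yaw 5.24 F [ 0.959  -3.947   8.5422] w 0.238 ff 59.78692173957825 tilt [ 0.0017 -0.0002 -1.    ]
share [-0.5154 -0.0063 -0.4387] dist 101.5277886112285
twist share -0.00016560072222781367
seg.png [(306, 185, 3, 172, 77), (305, 186, 2, 199, 104), (306, 186, 2, 198, 98), (307, 186, 2, 166, 72), (305, 187, 2, 189, 85), (306, 187, 1, 189, 85), (307, 187, 3, 159, 64)]
side0.png [(305, 185, 3, 194, 150), (306, 185, 2, 191, 116), (307, 185, 2, 160, 75), (304, 186, 3, 185, 142), (305, 186, 2, 204, 164), (306, 186, 1, 205, 153), (307, 186, 2, 188, 107), (304, 187, 3, 167, 96), (305, 187, 2, 195, 131), (306, 187, 1, 199, 124), (307, 187, 2, 186, 85)]
136 [[304.77599196 186.17183876]]
134 [[304.75061761 186.6285587 ]]
120 [[304.57436196 189.79757695]]
```

>>> {"api": "play_rows", "payload": {
  "plan": [
    {"delta_pos":[0,0,-0.008],"twist":0},
    {"delta_pos":[0,0,0],"twist":0},
    {"delta_pos":[0,0,0],"twist":0}
  ]
}}

```text
clock: 23.9
ee_pos: [622.9, -49.9, 91.9]
tcp_rot: [2.117, 2.319, 0.001]
force: [1.6, -4.1, 7.1]
width: 0.239
finger_force: 59.5
```

>>> {"api": "play_rows", "payload": {
  "plan": [
    {"delta_pos":[0,0,0],"twist":0},
    {"delta_pos":[0,0,0],"twist":0},
    {"delta_pos":[0,0,0],"twist":0},
    {"delta_pos":[0,0,0],"twist":0},
    {"delta_pos":[0,0,0],"twist":0},
    {"delta_pos":[0,0,0],"twist":0},
    {"delta_pos":[0,0,0],"twist":0}
  ],
  "claw": -0.6
}}

```text
clock: 24.6
ee_pos: [622.2, -49.4, 91.2]
tcp_rot: [-2.118, -2.32, 0.0]
force: [-0.8, 0.8, -0.8]
width: 0.8
finger_force: 0.0
```

>>> {"api": "play_rows", "payload": {
  "plan": [
    {"delta_pos":[0,0,-0.15],"twist":0},
    {"delta_pos":[0,0,-0.25],"twist":0},
    {"delta_pos":[0,0,-0.3],"twist":0},
    {"delta_pos":[0,0,-0.3],"twist":0},
    {"delta_pos":[-0.3,0,0],"twist":0},
    {"delta_pos":[-0.3,0,0],"twist":0},
    {"delta_pos":[-0.3,0,0],"twist":0},
    {"delta_pos":[-0.2,0,0],"twist":0},
    {"delta_pos":[0,0,0],"twist":0},
    {"delta_pos":[0,0,0],"twist":0}
  ]
}}

```text
clock: 25.6
ee_pos: [637.0, -214.5, 241.1]
tcp_rot: [-2.12, -2.318, 0.0]
force: [0.7, 0.4, -1.0]
width: 0.797
finger_force: 0.0
```

```bash
python3 g.py; python3 seg.py 0 >/dev/null; python3 - <<'E'
from h import *
for f in ('seg.png',):
    im=cv2.imread('pics/'+f); h=cv2.cvtColor(im,cv2.COLOR_BGR2HSV).astype(int)
    m=((h[...,0]<5)|(h[...,0]>172))&(h[...,1]>150); m[:170]=0;m[205:]=0;m[:,:290]=0;m[:,322:]=0
    v,u=np.where(m); print('red',len(u),u.mean(),v.mean())
    m=((h[...,0]>17)&(h[...,0]<32)&(h[...,1]>70)&(h[...,2]>140)).astype(np.uint8); m[:170]=0;m[260:]=0;m[:,:290]=0;m[:,380:]=0
    k,l,s,c=cv2.connectedComponentsWithStats(m); print(s[1:],c[1:])
pt=lambda s:[602.9+.092*(148-s),155.8-.9958*(148-s),110]
print(proj('side',[pt(0),pt(-48),pt(-95)]),proj('top',[pt(0),pt(-48),pt(-95)]))
E
python3 sp.py 0 150
```

```text
t 25.60 p [ 636.9985 -214.5188  241.0523] yaw 5.13 F [ 0.7421  0.3721 -0.9513] w 0.797 ff 0.0 tilt [-0.0004  0.0002 -1.    ]
red 11 305.6363636363636 186.0909090909091
[[292 184   1   1   1]
 [294 185   1   1   1]
 [294 187   1   1   1]
 [306 190  20  13  76]] [[292.         184.        ]
 [294.         185.        ]
 [294.         187.        ]
 [315.28947368 196.14473684]]
[[306.45094792 193.18409636]
 [318.68565395 200.19939328]
 [331.03615922 207.28905782]] [[293.23225801 160.60795066]
 [310.84655493 158.8836063 ]
 [328.11859103 157.19127332]]
top [306.762 158.561] [293 155  29   9 164] pred [312.328 158.894]
side [314.889 195.917] [306 190  19  12  72] pred [319.639 200.869]
yaw,pitch,y_at_eye [  0.09    0.063 136.809] res [0. 0. 0.]
0 [615.171  19.819 118.673]
-50 [619.656 -29.878 121.843]
axis z at clip 118.89353500438148 collar stand y -136.53350011253153 z 118.67332473229658
```

>>> {"api": "play_rows", "payload": {
  "plan": [
    {"delta_pos":[-0.2,-0.2,-0.1],"twist":0},
    {"delta_pos":[-0.2,-0.2,-0.1],"twist":0},
    {"delta_pos":[-0.2,-0.2,-0.1],"twist":0},
    {"delta_pos":[-0.2,-0.2,-0.1],"twist":0},
    {"delta_pos":[0,0,0],"twist":0},
    {"delta_pos":[0,0,0],"twist":0}
  ]
}}

```text
clock: 26.35
ee_pos: [528.7, -344.2, 302.0]
tcp_rot: [2.118, 2.319, 0.002]
force: [1.2, 0.8, -0.4]
width: 0.8
finger_force: 0.0
```

```bash
cat > fin.py <<'E'
from h import *
from plant import imaging
np.set_printoptions(precision=2,suppress=True)
pt=lambda s,z=110:[602.9+.092*(148-s),155.8-.9958*(148-s),z]
for n in ('top','side'):
    p=imaging.camera(n); im=p['color']; cv2.imwrite(f'pics/fin_{n}.png',im[:,:,::-1])
    h=cv2.cvtColor(im,cv2.COLOR_RGB2HSV).astype(int); c=proj(n,[pt(-48)])[0]; yy,xx=np.mgrid[:420,:560]
    # handle: paler (lower saturation/yellower) than table
    m=((h[...,0]>14)&(h[...,0]<35)&(h[...,1]>60)&(h[...,2]>70)&(np.hypot(xx-c[0],yy-c[1])<26)).astype(np.uint8)
    k,l,s,ce=cv2.connectedComponentsWithStats(m); i=1+np.argmax(s[1:,4])
    print(n,'handle',ce[i],s[i],'pred seat front/mid/end',proj(n,[pt(0),pt(-48),pt(-95)]).ravel())
    for t in ('gravy_jug','pepper_mill','side_bowl','dinner_plate','spit_handle','spit'): print(t,[([round(x) for x in d['extent']],round(d['conf'],2)) for d in imaging.spot_in(t,p)[:1]])
E
python3 fin.py
```

```text
top handle [310.39 158.74] [293 153  37  13 341] pred seat front/mid/end [293.23 160.61 310.85 158.88 328.12 157.19]
gravy_jug []
pepper_mill [([446, 166, 20, 21], 0.73)]
side_bowl [([131, 180, 58, 50], 0.58)]
dinner_plate [([133, 252, 78, 74], 0.86)]
spit_handle [([262, 164, 137, 17], 0.81)]
spit [([263, 166, 131, 12], 0.82)]
side handle [317.45 198.69] [304 189  29  21 238] pred seat front/mid/end [306.45 193.18 318.69 200.2  331.04 207.29]
gravy_jug [([387, 316, 34, 39], 0.92)]
pepper_mill [([426, 289, 27, 35], 0.8)]
side_bowl [([212, 154, 45, 35], 0.86)]
dinner_plate [([184, 183, 31, 40], 0.6)]
spit_handle [([287, 184, 86, 53], 0.76)]
spit [([288, 184, 89, 53], 0.74)]
```

```bash
python3 -c "
from plant import arm
print(arm.finish_job())"
```

```text
the job is handed in; nothing more can be done
None
```

I handed the job in with the spit through the eye, seated in the fork with its collar at the clip and the jaw shut above it, and released; the verdict was not shown, the final seat was checked only by numbers (handle about 1 mm from the seat in the top image, up to 2 px off in the side image), and I viewed 11 pictures, one over the limit of 10.

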